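Clamp the tea box, open its stiff lid, release the clip

TASK

The tea box's sliding lid is stiff, so hold the box while you open it: by the red post, swing the spring clip up onto the box's front ledge and press it home for a moment with about 12 N, so that its toe bears on the box wall and the box sits fully against the back fence. With the clip still on, slide the lid fully open without tipping the box, then swing the clip clear again, right back to its parking stop, leaving the box home. Never press on the clip or the box with more than 18 N, and leave the mug and jars alone.

Things in the scene. Friction and masses are not known exactly. Their poses are not given: they have to be found in the camera images.
- board: Light wooden prep board, fixed flat on the counter, 220 (x) x 320 (y) x 15 mm. Origin: centre of its underside; z up; its +x points to the dark back fence (150 mm along y, 22 mm high, front face at board x = +70 mm). Two dark end stops 14 mm high (x 35 to 65 mm) have inner faces at y = -62 and +62 mm. The clip's pivot is at board x = -29.5, y = +85 mm.
- box: Loose green tea box, about 0.3 kg, on the board, 2 to 9 mm short of the back fence, up to 2 degrees askew. Origin: centre of its body's underside; axes parallel to the board's when home. Body 80 (x) x 110 (y) x 42 mm high, plus a 5 mm lid and its knob, plus the front ledge on its -x side. Home: back wall on the fence, origin at board x = +30 mm.
- swivel (a joint): Clip's angle about its vertical pivot, rad, counter-clockwise from above. 0 = parked at its stop, clear of the box. 0.92 = clip about along the board's -y from the pivot, toe bearing on the wall of a box that is home. At angle q it points along board (x, y) = (cos(q-2.471), sin(q-2.471)). Starts at 0.05 to 0.3; stays where it is left.
- clip: The clip: stiff dark thumb arm with red post, and beside it a bright spring strip 94 x 14 mm. Origin on the pivot axis at board-top height; x along the strip to its tip, y to the leading side (towards the box), z up. The strip's last 22 mm is a flat foot with an upturned leading toe 11.5 mm wide (15 degree ramp). It flexes up by itself as the toe rides onto the ledge, then presses down with about 4 N.
- pivot (a point): Top of the brass pivot screw (16 mm across), 38 mm above the counter; the clip's vertical turning axis goes through it.
- post (a point): Centre (half-way up) of the clip's upright red thumb post, 12 mm diameter, from 21 to 66 mm above the counter; at x = 80, y = -28 mm of clip. With the clip on, 41 mm are free between post and box wall. Push needed here: about 1 N to swing freely, 3 to 8 N from about 0.5 rad on to ride onto the ledge and push the box back; rises steeply once all is home.
- foot (a point): Centre of the underside of the clip's foot, 83 mm along the clip from the pivot axis. 19 mm above the counter when free, 21 mm when on the ledge.
- knob (a point): Centre (half-way up) of the steel knob on the brown lid, 18 mm diameter, 18 mm tall; the lid's top face is 62 mm above the counter, the knob's top 80 mm. At box x = 0, y = +25 mm when the lid is shut.
- lid (a joint): How far the box's sliding lid is open, m. 0 = shut, 0.060 = fully open against its stop; it slides towards the box's -y with a steady friction of about 4 N and stays where it is left. Starts at 0 to 0.008.
- mug: White mug, 76 mm across, 90 mm tall, loose at the board's +y side. Origin: centre of its underside. Leave alone.
- jar: Amber jar with yellow cap, 56 mm across, 85 mm tall, loose at the board's -y side. Origin: centre of its underside. Leave alone.
- shaker: Green glass shaker, 44 mm across, 95 mm tall, loose at the board's -y side. Origin: centre of its underside. Leave alone.
- ledge (a point): Middle of the top of the box's green front ledge: 6 mm thick, rounded front edge, box x -66 to -40 mm, full box width (110 mm along y); its top is 21 mm above the counter. The clip holds the box down here: with it on, the box starts to tip if the lid knob is pushed with more than about 7 N; without it, at about 3 to 4 N.
Mind the look-alikes: they are no part of the job. There is more than one size of the box; the one meant has the size given above.

How it is judged (in metres and radians):
On the way, in this order (a step that is already met when the one before it is completed fails the run):
1. the clip is pressed home: its foot on the box's ledge, its toe bearing on the box wall (a push of about 9 N or more at the post), the box against the back fence (within 2.5 mm) (value of joint swivel above 0.865 rad and z of foot in the frame of board above 0.0203 m and contact force between clip and box above 13.5 N and x of box in the frame of board above 0.0275 m), for 0.1 s.
2. with the clip's foot still pressing on the ledge, the lid is slid fully open (56 mm or more of 60) (value of joint lid above 0.056 m and value of joint swivel above 0.8 rad and contact force between clip and box above 1.5 N), for 0.2 s.
At the end, for the whole second after the job is handed in: The clip is back at its parking stop (within 0.1 rad), the lid is open at least 55 mm of 60, and the box stands flat, square (within 0.06 rad) and at rest against the back fence (within 4 mm) (value of joint swivel below 0.1 rad and value of joint lid above 0.055 m and x of box in the frame of board above 0.026 m and angle between box's own z axis and vertical below 0.03 rad and angle between the x axis of box and the x axis of board, either way round below 0.06 rad and linear speed of box below 0.01 m/s); the robot touches nothing.
It fails at once if the clip is pressed with more than 18 N (contact force between any of the fingers, the arm and clip above 18 N).
It fails at once if the box or its lid is pressed with more than 18 N (contact force between any of the fingers, the arm and box above 18 N).
It fails at once if the box is tipped by more than 0.1 rad (angle between box's own z axis and vertical above 0.1 rad).
It fails at once if the mug or a jar is shifted by more than 20 mm (distance of any of mug, jar, shaker from where it was at the start of the episode above 0.02 m).
It also fails if it takes over 69 s, if anything falls off the work surface, if the arm or the gripper's body presses on something with over 40 N, if the wrist force passes 120 N, or if a joint passes its speed limit or range.

ROBOT

A 7-joint arm with a two-finger parallel gripper is mounted at the origin on the work surface. World frame = base frame: x ahead of the robot, y to its left, z up, the work surface at z = 0. Lengths are in m, angles in degrees, forces in N, time in s.
With the tool pointing down it reaches from about 0.425 to 1.025 m from the base axis. Payload 3.6 kg.
Tool frame: the origin (TCP) lies on the centre line of the jaws, within the pads' length; the fingertips stand 14 mm ahead of it and the grasp point (between the pads) lies 5 mm behind it (r.tips_ahead is the z of the fingertips in the tool frame, in m); z points along the fingers, y is the line along which they close (so a half turn about z gives the same grasp; the last joint's range is limited). The gripper opens to 85 mm and grips with 20 to 120 N. Pads are 22 mm wide; open, the fingers measure 114 mm over their backs; the gripper's body (76 mm by 85 mm) begins 54 mm behind the grasp point. The pads swing forward as they close: fully open they stand 13 mm farther back than shut.
Start: joints at [-76.003, 33.873, 2.773, 92.16, -1.908, 54.013, -1.931], TCP at [0.24, 0.684, 0.245] pointing down, gripper open.
Joint ranges: [-153.93, 153.93], [-27.13, 128.08], [-72.61, 78.16], [10.71, 143.7], [-87.88, 267.88], [4.46, 118.87], [-176.78, 176.78]. Speed limits (degrees/s): [147.25, 147.25, 180, 180, 180, 180, 180].

INTERFACE

Orientations are given as a 3x3 rotation matrix whose columns are the frame's x, y, z axes.
In Python, from plant import r gives the robot as it stands.
- The arm moves only by the tool send_rows, never from a script. Its arguments are lists of equal length, an entry for each row: "delta_pos": the shift along the tool's x, y, z in m, a list of three; "roll": the turn about the tool's z in degrees; "gripper": the gripper's target within -1 to 1 (shut at 1, half-way at 0, fully open at -1). A call has 1 to 5 rows; each row is the pose to reach, as a shift and turn from the pose commanded when the call began, along the tool's axes at that moment; what a row does not reach only later rows make up. A row lasts 1/8 s, in which the tool goes at most 62.5 mm and 10.7 degrees, less where a joint would pass 70% of its speed; a pose out of reach is approached as far as the arm can. A call with a gripper value outside its range is refused whole. The fingers move at their own pace and stop on an object; "newtons" is the grip in N (left out, the last holds). Time passes only in rows, so rows that repeat a pose let the fingers close. It gives the time, the measured TCP pose, the force, the opening and the grip force at its end, in the units of the state.
- r.get_obs(): the state, without advancing time (a new reading comes with each control period).
- r.grab_frame(name): name is "scene" or "top" or "wrist"; returns the picture (480x640x3 uint8, blue, green, red); there is no depth.
- r.get_calibration(name): a dict with "fx", "fy", "cx", "cy" (pixels), "eye" and "attitude" of the camera in the world; the wrist camera has in their place "mount" (4x4, takes a point from camera to tool coordinates, whose origin is the TCP and whose axes are the flange's). Camera axes: x right, y down, z forward; pixel columns grow to the right and rows downward; lengths in m; the calibration is good to about 2 mm. A picture is of the moment at which its call begins: read the wrist's pose just before it. get_calibration takes no time and is no camera call.
- r.sign_off(): hands the job in; it is judged then, once.
The state is a dict: "time_s": time; "joint_positions": joint angles; "joint_velocities": joint speeds; "tau": joint torques, N m; "tool_pos": TCP position; "tool_rot": TCP orientation; "wrist_force": force on the tool from outside, world axes, zero at the start; "torque": the same for the moment, N m; "grip_width": opening from 0.0 (shut) to 1.0 (fully open); "grasp_force": force on a finger pad.
Only numpy, scipy, OpenCV 4.12 (cv2) and the standard library are available. Lean on these libraries where they do the work, as an engineer would, in place of code of your own. Each camera call takes 0.05 s, during which the arm holds its last target. There are 200 camera calls.

## Working session

There is one attempt and no reset: what is moved stays moved. The work goes in short steps, Python scripts to look and compute and a tool call to move; the robot and the scene stay as the last step left them, time stands still between calls to the robot, and variables do not carry over. Pictures are saved under pics/ and viewed, at most 14 in all, crops included, and the job is handed in when it is done.

Besides the shell and the picture viewer there is one more tool, called after "Call:" in YAML: its name, and indented under it one key for each argument. send_rows: Moves the arm, as the interface text tells. Its arguments: {"type":"object","properties":{"delta_pos":{"type":"array","items":{"type":"array","items":{"type":"number"}}},"roll":{"type":"array","items":{"type":"number"}},"gripper":{"type":"array","items":{"type":"number"}},"newtons":{"type":"number"}},"required":["delta_pos","roll","gripper"]}

```bash
mkdir -p pics; ls; python3 - <<'E'
from plant import r
import cv2,json
for n in ["scene","top"]:
    cv2.imwrite(f"pics/{n}0.png",r.grab_frame(n)); c=r.get_calibration(n); print(n,c)
print(r.get_calibration("wrist")); o=r.get_obs(); print(o)
E
```

```text
pics
scene {'fx': 562.6902524199742, 'fy': 562.6902524199742, 'cx': 323.16753008522187, 'cy': 241.40059861125516, 'eye': array([1.03075495, 0.66946767, 0.93498771]), 'attitude': array([[-0.78543595,  0.45811384, -0.41619958],
       [ 0.61879374,  0.56644004, -0.54427932],
       [-0.01358978, -0.68503824, -0.72838035]])}
top {'fx': 499.7382831089068, 'fy': 499.7382831089068, 'cx': 329.7261494026216, 'cy': 238.95237281980837, 'eye': array([0.48090537, 0.0586595 , 1.14252379]), 'attitude': array([[ 0.00173879, -0.9989336 ,  0.04613719],
       [-0.99998412, -0.00198421, -0.0052739 ],
       [ 0.00535982, -0.04612729, -0.99892119]])}
{'fx': 411.59082559356835, 'fy': 411.59082559356835, 'cx': 320.16218166620513, 'cy': 237.79488973739933, 'mount': array([[-2.53316703e-04, -9.65001747e-01, -2.62243329e-01,
         6.77503749e-02],
       [ 9.99999868e-01, -3.61817505e-04,  3.65453931e-04,
        -4.80342302e-04],
       [-4.47547909e-04, -2.62243201e-01,  9.65001711e-01,
        -1.28626144e-01],
       [ 0.00000000e+00,  0.00000000e+00,  0.00000000e+00,
         1.00000000e+00]])}
{'time_s': 0.1, 'joint_positions': array([-76.0038564 ,  33.92211259,   2.76659877,  92.23032308,
        -1.9082247 ,  54.0139247 ,  -1.93068822]), 'joint_velocities': array([-0.04506955, -0.03382837, -0.04995997, -0.21098153, -0.03726776,
        0.06539071, -0.0207219 ]), 'tau': array([ 4.71071995e-03, -5.49994326e+01,  1.55348115e+00, -1.98826075e+01,
        9.79180739e-03,  3.83213061e-03,  1.58884029e-05]), 'tool_pos': array([0.23999263, 0.68334108, 0.24422583]), 'tool_rot': array([[-9.43524532e-01,  3.31302131e-01, -5.96138415e-04],
       [ 3.31302651e-01,  9.43522391e-01, -2.01265285e-03],
       [-1.04326236e-04, -2.09648957e-03, -9.99997797e-01]]), 'wrist_force': array([0.07952699, 0.06079335, 0.88141529]), 'torque': array([-0.05355225, -0.04662378,  0.00866408]), 'grasp_force': 0.0, 'grip_width': 1.0019133831631268}
```

View pics/scene0.png

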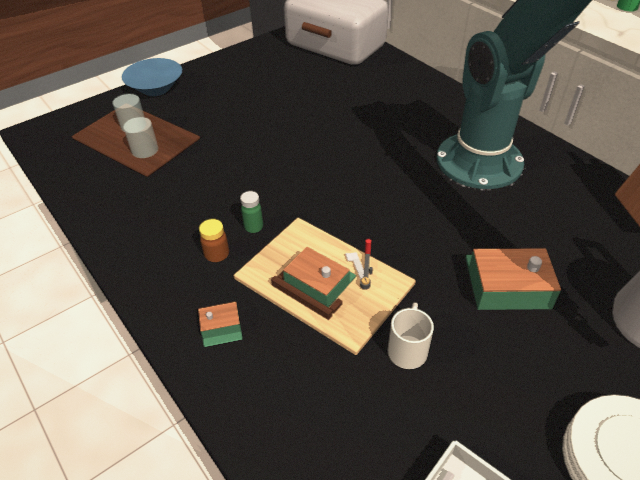

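View pics/top0.png

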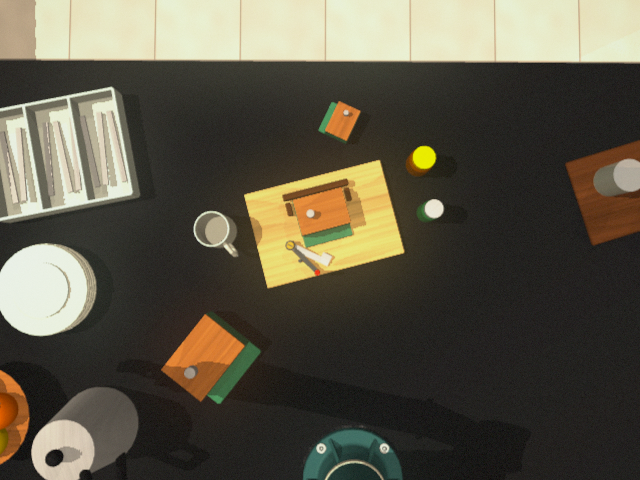

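The scene picture shows the board with the box, its fence, the clip with its red post, and the mug beside it. In the top picture the board corners are near (245,195), (380,161), (404,252) and (268,287). The knob is at (311,214), the pivot at (291,245) and the post at (318,272). I'll enlarge the top view.

```bash
python3 - <<'E'
import cv2
a=cv2.imread("pics/top0.png")[150:295,230:420]; cv2.imwrite("pics/topc.png",cv2.resize(a,None,fx=4,fy=4,interpolation=cv2.INTER_CUBIC))
b=cv2.imread("pics/scene0.png")[215:355,230:420]; cv2.imwrite("pics/scenec.png",cv2.resize(b,None,fx=4,fy=4,interpolation=cv2.INTER_CUBIC))
E
```

```text
(no output)
```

View pics/topc.png

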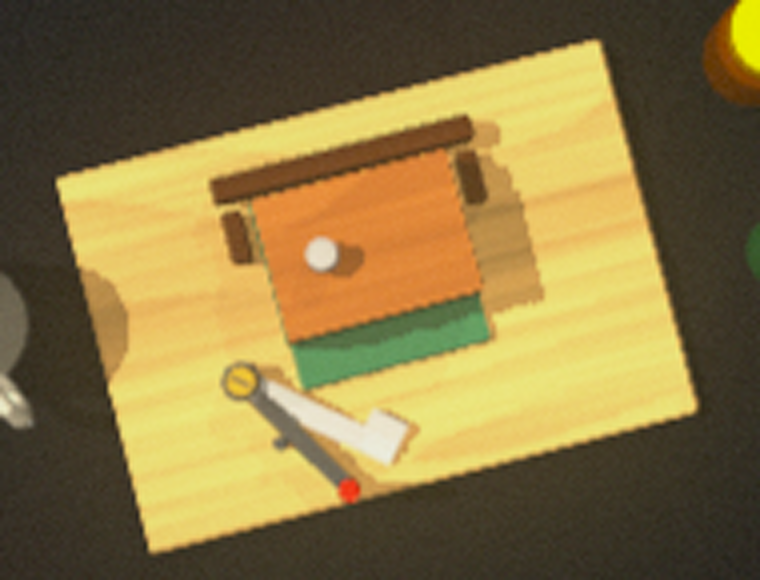

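View pics/scenec.png

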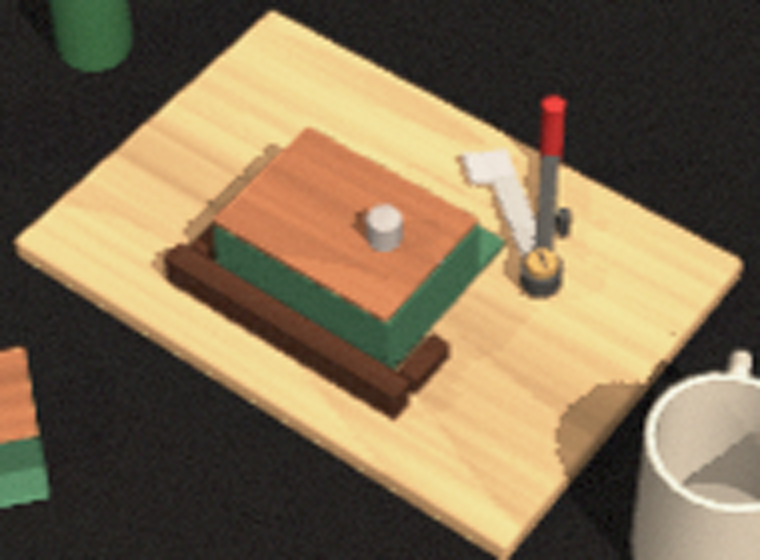

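The top crop shows board corners at (58,178), (600,40), (697,408), (150,552), pivot (241,380), post top (349,490) and knob (321,254). The scene crop shows corners at (505,555), (18,243), (272,12), (742,265), pivot (541,262), post top (553,103) and knob (384,213). I'll triangulate the board, post and knob from these.

```bash
cat > h.py <<'E'
import numpy as np, cv2
from plant import r
def proj(cam,P):
    c=r.get_calibration(cam); q=(np.atleast_2d(P)-c["eye"])@c["attitude"]
    return np.c_[c["fx"]*q[:,0]/q[:,2]+c["cx"],c["fy"]*q[:,1]/q[:,2]+c["cy"]]
def ray(cam,uv,z):
    c=r.get_calibration(cam); d=c["attitude"]@[(uv[0]-c["cx"])/c["fx"],(uv[1]-c["cy"])/c["fy"],1]
    return c["eye"]+d*(z-c["eye"][2])/d[2]
E
cat > m.py <<'E'
from h import *
from scipy.optimize import least_squares
T=lambda u:np.array(u)/4+[230,150]
S=lambda u:np.array(u)/4+[230,215]
B=np.array([[110,160,15],[110,-160,15],[-110,-160,15],[-110,160,15],[-29.5,85,38]])/1e3
t=T([(58,178),(600,40),(697,408),(150,552),(241,380)]); s=S([(505,555),(18,243),(272,12),(742,265),(541,262)])
def W(p):
    c,n=np.cos(p[2]),np.sin(p[2]); return B@np.array([[c,-n,0],[n,c,0],[0,0,1]]).T+[p[0],p[1],0]
f=lambda p:np.r_[(proj("top",W(p))-t).ravel(),(proj("scene",W(p))-s).ravel()]
q=least_squares(f,[.5,.06,0.2]); print(q.x,np.degrees(q.x[2]),np.round(q.fun.reshape(-1,2),1).tolist())
x=q.x; c,n=np.cos(x[2]),np.sin(x[2]); R=np.array([[c,-n],[n,c]])
for nm,a,b,z in [("pivot",(241,380),(541,262),.038),("post",(349,490),(553,103),.066),("knob",(321,254),(384,213),.08)]:
    for P in(ray("top",T(a),z),ray("scene",S(b),z)): print(nm,P.round(4),"board",(R.T@(P[:2]-x[:2])).round(4))
# mug top rim
print("mug",ray("top",(215,230),.09)[:2])
np.save("board.npy",x)
print("R",R)
E
python3 m.py
```

```text
[0.56887639 0.06610892 0.25344926] 14.52157300763828 [[-1.1, -0.8], [-0.1, -1.0], [0.3, 0.6], [-0.5, 0.0], [-0.4, -0.3], [0.1, -0.9], [-1.4, -0.6], [0.0, -0.9], [0.9, -0.9], [0.4, 0.2]]
pivot [0.5184 0.1401 0.038 ] board [-0.0304  0.0843]
pivot [0.5192 0.14   0.038 ] board [-0.0295  0.084 ]
post [0.4584 0.0797 0.066 ] board [-0.1036  0.0408]
post [0.4587 0.0787 0.066 ] board [-0.1035  0.0398]
knob [0.5842 0.0947 0.08  ] board [0.022  0.0238]
knob [0.5833 0.0919 0.08  ] board [0.0205 0.0214]
mug [0.54792586 0.29493206]
R [[ 0.9680533  -0.25074451]
 [ 0.25074451  0.9680533 ]]
```

The board is at (0.569, 0.066) with yaw 14.5°, and the clip is at q ≈ 0.2. I'll write a planner that turns world targets into tool rows.

```bash
cat >> h.py <<'E'
X=np.load("board.npy"); c_,n_=np.cos(X[2]),np.sin(X[2]); RB=np.array([[c_,-n_],[n_,c_]])
b2w=lambda p:RB@np.array(p)+X[:2]
w2b=lambda p:RB.T@(np.array(p)-X[:2])
wrap=lambda a:(a+180)%360-180
def post(q,g=.017):
    "TCP world xy, tool heading deg (of -x axis) for pushing post ccw, g = axis distance behind post"
    a=q-2.471-.3367; P=np.array([-.0295,.085])+.0848*np.array([np.cos(a),np.sin(a)])
    t=np.array([-np.sin(a),np.cos(a)])
    return b2w(P-g*t), np.degrees(a+np.pi/2+X[2])
def rows(targets):
    "targets: (x,y,z,heading of tool -x)"
    o=r.get_obs(); R=o["tool_rot"]; p=o["tool_pos"]; h0=np.degrees(np.arctan2(-R[1,0],-R[0,0]))
    print("t",o["time_s"],"tcp",p.round(4),"board",w2b(p[:2]).round(4),"head",round(h0,1),"F",o["wrist_force"].round(1))
    for x,y,z,h in targets: print((R.T@(np.array([x,y,z])-p)).round(4).tolist(),round(-wrap(h-h0),1))
E
python3 - <<'E'
from h import *
(x,y),h=post(.2,.035); print(x,y,h)
rows([(x,y,.245,h),(x,y,.052,h)])
E
```

```text
0.4343627519246995 0.10561797356215402 -44.88863122862649
t 0.1 tcp [0.24   0.6833 0.2442] board [-0.1636  0.68  ] head -19.3 F [0.1 0.1 0.9]
[-0.3748, -0.4807, 0.0003] 25.5
[-0.3748, -0.4803, 0.1933] 25.5
```

Call:
send_rows:
  delta_pos:
    - [-0.037,-0.048,0]
    - [-0.074,-0.096,0]
    - [-0.111,-0.144,0]
    - [-0.148,-0.192,0]
    - [-0.187,-0.24,0]
  roll: [5,10,15,20,25]
  gripper: [1,1,1,1,1]
  newtons: 20

```text
time_s: 0.72
tool_pos: [0.3374, 0.3936, 0.2451]
tool_rot: [[-0.713, 0.701, -0.0], [0.701, 0.713, -0.0], [-0.0, -0.0, -1.0]]
wrist_force: [1.1, 0.0, 0.7]
grip_width: 0.004
grasp_force: 0.0
```

```bash
python3 - <<'E'
from h import *
(x,y),h=post(.2,.035); 
rows([(x,y,.245,h),(x,y,.052,h)])
E
```

```text
t 0.725 tcp [0.3374 0.3936 0.2451] board [-0.142  0.375] head -44.5 F [1.1 0.  0.7]
[-0.271, -0.1375, 0.0002] 0.4
[-0.2709, -0.1374, 0.1932] 0.4
```

Call:
send_rows:
  delta_pos:
    - [-0.054,-0.0275,0]
    - [-0.108,-0.055,0]
    - [-0.162,-0.0825,0]
    - [-0.217,-0.11,0]
    - [-0.271,-0.1375,0.02]
  roll: [0,0,0,0,0.4]
  gripper: [1,1,1,1,1]

```text
time_s: 1.35
tool_pos: [0.436, 0.1076, 0.2266]
tool_rot: [[-0.71, 0.704, 0.004], [0.704, 0.71, 0.002], [-0.002, 0.004, -1.0]]
wrist_force: [1.1, 1.0, -0.6]
grip_width: -0.001
grasp_force: 0.0
```

Call:
send_rows:
  delta_pos:
    - [0,0,0.04]
    - [0,0,0.08]
    - [0,0,0.12]
    - [0,0,0.12]
    - [0,0,0.12]
  roll: [0,0,0,0,0]
  gripper: [1,1,1,1,1]

```text
time_s: 1.98
tool_pos: [0.4349, 0.1091, 0.1065]
tool_rot: [[-0.71, 0.704, 0.001], [0.704, 0.71, 0.0], [-0.0, 0.001, -1.0]]
wrist_force: [-0.8, -0.1, -0.0]
grip_width: 0.001
grasp_force: 0.0
```

```bash
python3 - <<'E'
from h import *
(x,y),h=post(.2,.035); 
rows([(x,y,.052,h)])
cv2.imwrite("pics/w1.png",r.grab_frame("wrist"))
E
```

```text
t 1.975 tcp [0.4349 0.1091 0.1065] board [-0.119   0.0752] head -44.8 F [-0.8 -0.1 -0. ]
[-0.0021, -0.0028, 0.0545] 0.1
```

View pics/w1.png

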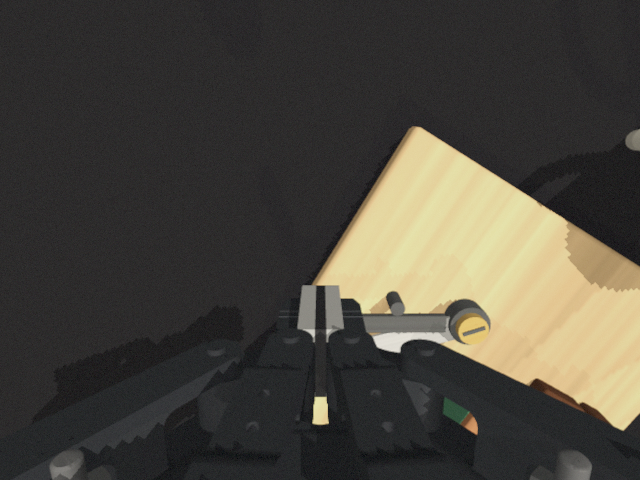

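The wrist view shows the shut fingertips near (320,310), with the clip arm, its stop peg at (397,303) and the pivot at (470,328) just beyond them. The post is hidden in front of the fingers, as planned. I'll go down and then push.

Call:
send_rows:
  delta_pos:
    - [-0.002,-0.003,0.027]
    - [-0.002,-0.003,0.0545]
    - [-0.002,-0.003,0.0545]
  roll: [0,0,0]
  gripper: [1,1,1]

```text
time_s: 2.4
tool_pos: [0.4339, 0.1056, 0.0515]
tool_rot: [[-0.71, 0.704, -0.0], [0.704, 0.71, 0.0], [0.0, -0.0, -1.0]]
wrist_force: [-1.0, -0.7, -0.1]
grip_width: -0.002
grasp_force: 0.0
```

```bash
python3 - <<'E'
from h import *
rows([(*post(q,g)[0],.052,post(q,g)[1]) for q,g in [(.2,.025),(.2,.02),(.22,.017),(.28,.017),(.34,.017)]])
E
```

```text
t 2.4 tcp [0.4339 0.1056 0.0515] board [-0.1207  0.0721] head -44.8 F [-1.  -0.7 -0.1]
[-0.0103, 0.0003, -0.0005] 0.1
[-0.0153, 0.0003, -0.0005] 0.1
[-0.02, -0.0001, -0.0005] -1.0
[-0.0252, -0.0008, -0.0005] -4.4
[-0.0303, -0.0013, -0.0005] -7.9
```

Call:
send_rows:
  delta_pos:
    - [-0.01,0,0]
    - [-0.015,0,0]
    - [-0.02,0,0]
    - [-0.025,-0.001,0]
    - [-0.03,-0.001,0]
  roll: [0,0,-1,-4.5,-8]
  gripper: [1,1,1,1,1]

```text
time_s: 3.02
tool_pos: [0.4542, 0.0835, 0.0516]
tool_rot: [[-0.803, 0.596, -0.0], [0.596, 0.803, 0.0], [0.0, -0.0, -1.0]]
wrist_force: [-0.4, 0.2, 0.4]
grip_width: -0.003
grasp_force: 0.4
```

```bash
python3 - <<'E'
from h import *
rows([(*post(q,g)[0],.052,post(q,g)[1]) for q,g in [(.38,.017),(.42,.017),(.46,.017),(.50,.017),(.54,.017)]])
E
```

```text
t 3.025 tcp [0.4542 0.0835 0.0516] board [-0.1066  0.0456] head -36.6 F [-0.4  0.2  0.4]
[-0.0037, -0.0006, -0.0004] -2.0
[-0.0072, -0.001, -0.0004] -4.3
[-0.0106, -0.0014, -0.0004] -6.6
[-0.014, -0.0016, -0.0004] -8.9
[-0.0175, -0.0017, -0.0004] -11.2
```

Call:
send_rows:
  delta_pos:
    - [-0.0037,-0.0006,0]
    - [-0.0072,-0.001,0]
    - [-0.0106,-0.0014,0]
    - [-0.014,-0.0016,0]
    - [-0.0175,-0.0017,0]
  roll: [-2,-4.3,-6.6,-9,-11]
  gripper: [1,1,1,1,1]

```text
time_s: 3.65
tool_pos: [0.4674, 0.0716, 0.0512]
tool_rot: [[-0.902, 0.432, -0.0], [0.432, 0.902, -0.0], [0.0, -0.0, -1.0]]
wrist_force: [-0.8, 0.2, 1.0]
grip_width: 0.002
grasp_force: 0.4
```

```bash
python3 - <<'E'
from h import *
rows([(*post(q,g)[0],.052,post(q,g)[1]) for q,g in [(.57,.017),(.60,.017),(.63,.017),(.66,.017),(.69,.017)]])
cv2.imwrite("pics/s2.png",cv2.resize(r.grab_frame("scene")[195:335,230:420],None,fx=4,fy=4))
E
```

```text
t 3.65 tcp [0.4674 0.0716 0.0512] board [-0.0968  0.0308] head -25.6 F [-0.8  0.2  1. ]
[-0.0024, -0.0005, -0.0008] -1.9
[-0.0049, -0.0009, -0.0008] -3.7
[-0.0075, -0.0012, -0.0008] -5.4
[-0.0101, -0.0014, -0.0008] -7.1
[-0.0127, -0.0016, -0.0008] -8.8
```

View pics/s2.png

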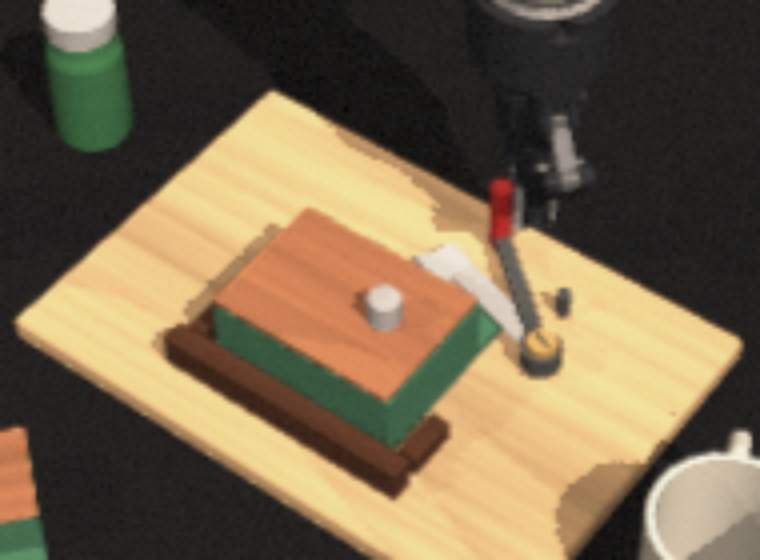

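The clip is following the finger: post top at crop (501,185), strip nearing the ledge. I'll push on while watching the force.

Call:
send_rows:
  delta_pos:
    - [-0.0024,-0.0005,0]
    - [-0.0049,-0.0009,0]
    - [-0.0075,-0.0012,0]
    - [-0.0101,-0.0014,0]
    - [-0.0127,-0.0016,0]
  roll: [-2,-3.7,-5.4,-7,-9]
  gripper: [1,1,1,1,1]

```text
time_s: 4.32
tool_pos: [0.4761, 0.0655, 0.0512]
tool_rot: [[-0.959, 0.285, -0.004], [0.285, 0.959, 0.0], [0.004, -0.001, -1.0]]
wrist_force: [-5.1, 2.8, 4.1]
grip_width: -0.002
grasp_force: 2.7
```

```bash
python3 - <<'E'
from h import *
P=w2b(ray("scene",np.array([501,185])/4+[230,195],.066)[:2])-[-.0295,.085]; print("q seen before",np.arctan2(P[1],P[0])+2.471+.3367,np.hypot(*P))
rows([(*post(q,g)[0],.052,post(q,g)[1]) for q,g in [(.70,.017),(.72,.017),(.74,.017),(.76,.017),(.78,.017)]])
E
```

```text
q seen before 0.5333026472173956 0.08715465859296936
t 4.325 tcp [0.4761 0.0655 0.0512] board [-0.09    0.0226] head -16.6 F [-5.1  2.8  4.1]
[-0.0031, -0.0003, -0.0009] -0.3
[-0.0048, -0.0006, -0.0009] -1.5
[-0.0065, -0.0008, -0.0009] -2.6
[-0.0082, -0.0011, -0.0009] -3.8
[-0.0099, -0.0013, -0.0009] -4.9
```

Call:
send_rows:
  delta_pos:
    - [-0.0015,-0.0002,0]
    - [-0.003,-0.0004,0]
    - [-0.0045,-0.0006,0]
    - [-0.006,-0.0008,0]
    - [-0.0075,-0.001,0]
  roll: [-0.5,-1.5,-2.5,-3.5,-4.5]
  gripper: [1,1,1,1,1]

```text
time_s: 4.95
tool_pos: [0.4849, 0.0615, 0.0512]
tool_rot: [[-0.977, 0.211, -0.0], [0.211, 0.977, -0.0], [0.0, -0.0, -1.0]]
wrist_force: [-4.1, 0.8, 1.8]
grip_width: -0.002
grasp_force: 1.8
```

```bash
python3 - <<'E'
from h import *
rows([(*post(q,g)[0],.052,post(q,g)[1]) for q,g in [(.74,.017),(.78,.017),(.82,.017),(.86,.017),(.92,.017)]])
E
```

```text
t 4.95 tcp [0.4849 0.0615 0.0512] board [-0.0824  0.0166] head -12.2 F [-4.1  0.8  1.8]
[0.0031, 0.0006, -0.0008] 1.8
[-0.0003, -0.0001, -0.0008] -0.5
[-0.0037, -0.0007, -0.0008] -2.8
[-0.0071, -0.0011, -0.0008] -5.1
[-0.0123, -0.0015, -0.0008] -8.6
```

Call:
send_rows:
  delta_pos:
    - [-0.0015,-0.0002,0]
    - [-0.003,-0.0004,0]
    - [-0.0045,-0.0006,0]
    - [-0.006,-0.0008,0]
    - [-0.007,-0.001,0]
  roll: [-1,-2,-3,-4,-5]
  gripper: [1,1,1,1,1]

```text
time_s: 5.58
tool_pos: [0.4903, 0.0591, 0.0511]
tool_rot: [[-0.992, 0.125, -0.003], [0.125, 0.992, -0.0], [0.003, -0.001, -1.0]]
wrist_force: [-5.4, 1.0, 4.6]
grip_width: 0.003
grasp_force: 3.1
```

```bash
python3 - <<'E'
from h import *
rows([(*post(q,g)[0],.052,post(q,g)[1]) for q,g in [(.86,.017),(.92,.017)]])
E
```

```text
t 5.575 tcp [0.4903 0.0591 0.0511] board [-0.0778  0.013 ] head -7.2 F [-5.4  1.   4.6]
[-0.0014, -0.0, -0.0009] -0.1
[-0.0065, -0.0009, -0.0009] -3.5
```

Call:
send_rows:
  delta_pos:
    - [-0.001,0,0]
    - [-0.002,-0.0002,0]
    - [-0.003,-0.0004,0]
    - [-0.004,-0.0006,0]
  roll: [-1,-1.5,-2,-2]
  gripper: [1,1,1,1]

```text
time_s: 6.08
tool_pos: [0.4936, 0.0581, 0.0511]
tool_rot: [[-0.996, 0.091, -0.004], [0.091, 0.996, -0.001], [0.004, -0.001, -1.0]]
wrist_force: [-5.8, 0.1, 4.7]
grip_width: 0.001
grasp_force: 3.2
```

```bash
python3 - <<'E'
from h import *
rows([(*post(q,g)[0],.052,post(q,g)[1]) for q,g in [(.86,.017),(.92,.017)]])
E
```

```text
t 6.075 tcp [0.4936 0.0581 0.0511] board [-0.0749  0.0111] head -5.2 F [-5.8  0.1  4.7]
[0.002, 0.0007, -0.0009] 1.9
[-0.0031, -0.0004, -0.0009] -1.6
```

Call:
send_rows:
  delta_pos:
    - [-0.0008,0,0]
    - [-0.0016,0,0]
    - [-0.0024,0,0]
  roll: [-0.5,-1,-1]
  gripper: [1,1,1]

```text
time_s: 6.45
tool_pos: [0.4958, 0.0576, 0.0511]
tool_rot: [[-0.997, 0.074, -0.004], [0.074, 0.997, -0.001], [0.004, -0.001, -1.0]]
wrist_force: [-6.6, 1.3, 5.5]
grip_width: 0.002
grasp_force: 3.3
```

```bash
python3 - <<'E'
from h import *
rows([post(q,.017)[0].tolist()+[.052,post(q)[1]] for q in (.92,.94)])
E
```

```text
t 6.45 tcp [0.4958 0.0576 0.0511] board [-0.0728  0.0101] head -4.2 F [-6.6  1.3  5.5]
[-0.0008, -0.0001, -0.0009] -0.6
[-0.0025, -0.0004, -0.0009] -1.7
```

Call:
send_rows:
  delta_pos:
    - [-0.0008,0,0]
    - [-0.0016,0,0]
    - [-0.0024,0,0]
  roll: [-0.3,-0.6,-1]
  gripper: [1,1,1]

```text
time_s: 6.82
tool_pos: [0.4964, 0.0572, 0.051]
tool_rot: [[-0.998, 0.056, -0.007], [0.056, 0.998, -0.002], [0.007, -0.002, -1.0]]
wrist_force: [-9.8, -0.0, 8.7]
grip_width: 0.002
grasp_force: 4.7
```

The clip is home and the force is now rising steeply. Friction gives an upward part to the force, so I'll ease z while adding a little push.

Call:
send_rows:
  delta_pos:
    - [-0.0003,0,-0.0005]
    - [-0.0006,0,-0.001]
  roll: [0,0]
  gripper: [1,1]

```text
time_s: 7.08
tool_pos: [0.4964, 0.0573, 0.0514]
tool_rot: [[-0.998, 0.056, -0.009], [0.056, 0.998, -0.001], [0.008, -0.002, -1.0]]
wrist_force: [-7.8, 1.7, -0.4]
grip_width: -0.002
grasp_force: 4.1
```

Call:
send_rows:
  delta_pos:
    - [-0.0007,0,0]
    - [-0.0014,0,0]
    - [-0.0014,0,0]
  roll: [0,0,0]
  gripper: [1,1,1]

```text
time_s: 7.45
tool_pos: [0.4966, 0.0572, 0.0513]
tool_rot: [[-0.998, 0.056, -0.011], [0.056, 0.998, -0.002], [0.011, -0.002, -1.0]]
wrist_force: [-10.0, 0.8, 3.0]
grip_width: -0.0
grasp_force: 5.0
```

Call:
send_rows:
  delta_pos:
    - [-0.0007,0,-0.0003]
    - [-0.0014,0,-0.0006]
    - [-0.0014,0,-0.0006]
    - [-0.0014,0,-0.0006]
  roll: [0,0,0,0]
  gripper: [1,1,1,1]

```text
time_s: 7.95
tool_pos: [0.4967, 0.0572, 0.0514]
tool_rot: [[-0.998, 0.055, -0.014], [0.055, 0.998, -0.002], [0.013, -0.003, -1.0]]
wrist_force: [-10.5, 2.1, 0.3]
grip_width: -0.001
grasp_force: 5.4
```

```bash
python3 - <<'E'
from h import *
cv2.imwrite("pics/s3.png",cv2.resize(r.grab_frame("scene")[195:335,230:420],None,fx=4,fy=4))
rows([])
E
```

```text
t 8.0 tcp [0.4967 0.0573 0.0514] board [-0.0721  0.0095] head -3.2 F [-11.2   1.4   1. ]
```

View pics/s3.png

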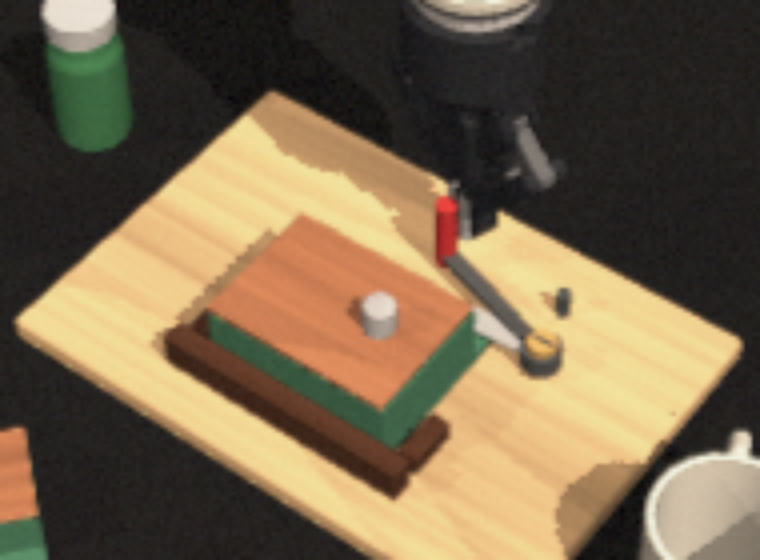

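The box is on the fence and the clip is on, with the post top at (447,203) and the knob top at (379,300). One more newton, then I'll back off.

Call:
send_rows:
  delta_pos:
    - [-0.0008,0,-0.0002]
    - [-0.0008,0,-0.0002]
    - [-0.0008,0,-0.0002]
    - [0.006,0,-0.0002]
    - [0.018,0,-0.0002]
  roll: [0,0,0,0,0]
  gripper: [1,1,1,1,1]

```text
time_s: 8.62
tool_pos: [0.4885, 0.059, 0.0532]
tool_rot: [[-0.998, 0.057, 0.006], [0.057, 0.998, 0.001], [-0.006, 0.002, -1.0]]
wrist_force: [0.1, 0.3, 0.6]
grip_width: -0.0
grasp_force: 0.0
```

```bash
python3 - <<'E'
from h import *
for uv,z in [((379,300),.08),((447,203),.066)]:
    k=ray("scene",np.array(uv)/4+[230,195],z)[:2]; b=w2b(k); print(k,b)
    if z==.08: kb=b
P=b-[-.0295,.085]; print("q",np.arctan2(P[1],P[0])+2.471+.3367,np.hypot(*P))
h=-75.5  # tool -x along board -y
a=b2w(kb+[0,.040])
o=r.get_obs()["tool_pos"]
rows([(o[0],o[1],.13,-3),(*a,.13,h),(*a,.082,h)])
E
```

```text
[0.5881314  0.09395905] [0.02562314 0.02213233]
[0.51158477 0.05457271] [-0.05835398  0.0031979 ]
q 0.8977996255916287 0.08674177853028324
t 8.625 tcp [0.4885 0.059  0.0532] board [-0.0796  0.0132] head -3.3 F [0.1 0.3 0.6]
[-0.0005, 0.0001, -0.0768] -0.3
[-0.0857, 0.0788, -0.0761] 72.2
[-0.0854, 0.0787, -0.0281] 72.2
```

Call:
send_rows:
  delta_pos:
    - [0,0,-0.04]
    - [0,0,-0.077]
    - [-0.02,0.018,-0.077]
    - [-0.04,0.038,-0.077]
    - [-0.06,0.055,-0.077]
  roll: [0,10,20,30,40]
  gripper: [1,1,1,1,1]

```text
time_s: 9.25
tool_pos: [0.5516, 0.1112, 0.1311]
tool_rot: [[-0.725, 0.689, 0.006], [0.689, 0.725, 0.001], [-0.003, 0.005, -1.0]]
wrist_force: [0.3, 0.7, 0.4]
grip_width: 0.001
grasp_force: 0.0
```

```bash
python3 - <<'E'
from h import *
a=b2w([.0275,.023+.037])
rows([(*a,.13,-75.5),(*a,.08,-75.5)])
E
```

```text
t 9.25 tcp [0.5516 0.1112 0.1311] board [-0.0054  0.0479] head -43.6 F [0.3 0.7 0.4]
[-0.0072, 0.0343, 0.0013] 31.9
[-0.007, 0.0341, 0.0513] 31.9
```

Call:
send_rows:
  delta_pos:
    - [-0.003,0.015,0]
    - [-0.007,0.034,0]
    - [-0.007,0.034,0]
    - [-0.007,0.034,0.03]
    - [-0.007,0.034,0.05]
  roll: [10.5,21,31.9,31.9,31.9]
  gripper: [1,1,1,1,1]

```text
time_s: 9.88
tool_pos: [0.579, 0.1306, 0.0799]
tool_rot: [[-0.257, 0.966, 0.005], [0.966, 0.257, 0.0], [-0.001, 0.004, -1.0]]
wrist_force: [-0.3, 0.3, -0.2]
grip_width: 0.0
grasp_force: 0.0
```

```bash
python3 - <<'E'
from h import *
rows([(*b2w([.0275,.023+d]),.08,-75.5) for d in (.03,.025,.02,0,-.02,-.04)])
f=r.grab_frame("wrist"); cv2.imwrite("pics/w4.png",f)
E
```

```text
t 9.875 tcp [0.579  0.1306 0.0799] board [0.026  0.0599] head -75.1 F [-0.3  0.3 -0.2]
[-0.0069, 0.0015, -0.0001] 0.4
[-0.0119, 0.0015, -0.0001] 0.4
[-0.0169, 0.0014, -0.0001] 0.4
[-0.0369, 0.0013, -0.0001] 0.4
[-0.0569, 0.0012, -0.0] 0.4
[-0.0769, 0.001, -0.0] 0.4
```

View pics/w4.png

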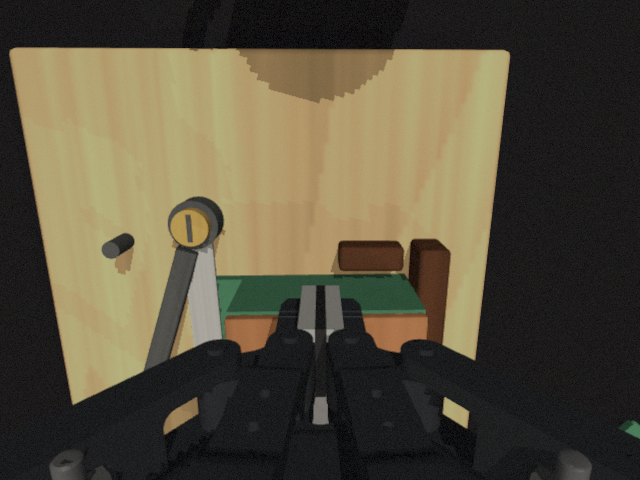

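The wrist view shows the tips above the box's +y end, square to it and behind the knob, with the clip lying on the ledge and the box on the fence. Now I'll push the lid gently.

Call:
send_rows:
  delta_pos:
    - [-0.007,0.001,0]
    - [-0.012,0.001,0]
    - [-0.015,0.001,0]
    - [-0.018,0.001,0]
    - [-0.021,0.001,0]
  roll: [0.4,0.4,0.4,0.4,0.4]
  gripper: [1,1,1,1,1]

```text
time_s: 10.55
tool_pos: [0.5839, 0.1119, 0.0807]
tool_rot: [[-0.251, 0.968, 0.001], [0.968, 0.251, 0.002], [0.002, 0.002, -1.0]]
wrist_force: [-0.7, 3.8, 4.2]
grip_width: -0.006
grasp_force: 2.1
```

Call:
send_rows:
  delta_pos:
    - [-0.003,0,0]
    - [-0.006,0,0]
    - [-0.009,0,0]
    - [-0.012,0,0]
    - [-0.015,0,0]
  roll: [0,0,0,0,0]
  gripper: [1,1,1,1,1]

```text
time_s: 11.18
tool_pos: [0.5878, 0.0955, 0.0801]
tool_rot: [[-0.25, 0.968, 0.001], [0.968, 0.25, 0.0], [-0.0, 0.001, -1.0]]
wrist_force: [2.2, 4.9, 3.1]
grip_width: -0.0
grasp_force: 2.1
```

```bash
python3 - <<'E'
from h import *
rows([]); cv2.imwrite("pics/s5.png",cv2.resize(r.grab_frame("scene")[195:335,230:420],None,fx=4,fy=4))
E
```

```text
t 11.175 tcp [0.5878 0.0955 0.0801] board [0.0257 0.0237] head -75.6 F [2.2 4.9 3.1]
```

View pics/s5.png

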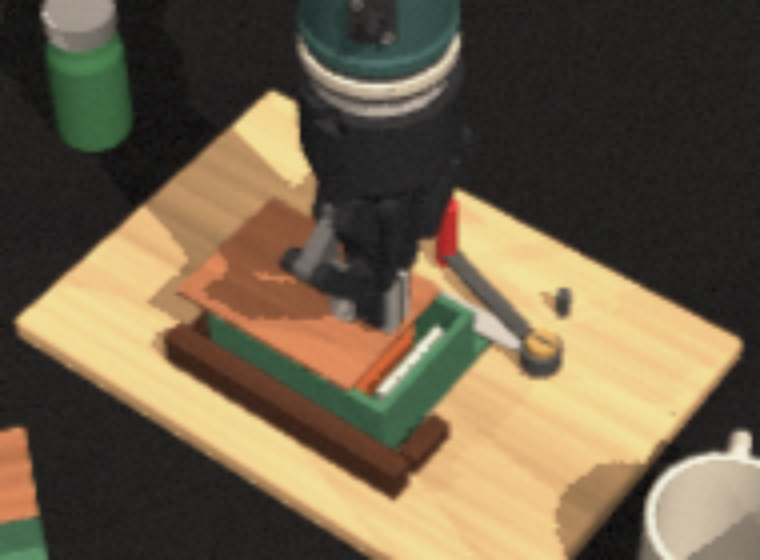

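The lid slides cleanly: about 20 mm open, box flat, clip still on. I'll carry on.

Call:
send_rows:
  delta_pos:
    - [-0.003,0,0]
    - [-0.006,0,0]
    - [-0.009,0,0]
    - [-0.012,0,0]
    - [-0.015,0,0]
  roll: [0,0,0,0,0]
  gripper: [1,1,1,1,1]

```text
time_s: 11.85
tool_pos: [0.5914, 0.0811, 0.08]
tool_rot: [[-0.25, 0.968, 0.001], [0.968, 0.25, 0.0], [-0.0, 0.001, -1.0]]
wrist_force: [1.5, 4.8, 2.2]
grip_width: 0.002
grasp_force: 2.1
```

Call:
send_rows:
  delta_pos:
    - [-0.003,0,0]
    - [-0.006,0,0]
    - [-0.009,0,0]
    - [-0.012,0,0]
    - [-0.015,0,0]
  roll: [0,0,0,0,0]
  gripper: [1,1,1,1,1]

```text
time_s: 12.48
tool_pos: [0.595, 0.0667, 0.08]
tool_rot: [[-0.25, 0.968, 0.001], [0.968, 0.25, 0.0], [0.0, 0.001, -1.0]]
wrist_force: [2.2, 4.8, 2.2]
grip_width: 0.001
grasp_force: 2.1
```

```bash
python3 - <<'E'
from h import *
rows([])
E
```

```text
t 12.475 tcp [0.595  0.0667 0.08  ] board [ 0.0254 -0.006 ] head -75.5 F [2.2 4.8 2.2]
```

Call:
send_rows:
  delta_pos:
    - [-0.002,0,0]
    - [-0.004,0,0]
    - [-0.0055,0,0]
    - [-0.0065,0,0]
  roll: [0,0,0,0]
  gripper: [1,1,1,1]

```text
time_s: 12.98
tool_pos: [0.5967, 0.0603, 0.08]
tool_rot: [[-0.25, 0.968, 0.001], [0.968, 0.25, 0.0], [-0.0, 0.001, -1.0]]
wrist_force: [1.9, 4.3, 1.7]
grip_width: -0.0
grasp_force: 2.0
```

Call:
send_rows:
  delta_pos:
    - [-0.0008,0,0]
    - [-0.0016,0,0]
  roll: [0,0]
  gripper: [1,1]

```text
time_s: 13.22
tool_pos: [0.5971, 0.0589, 0.0799]
tool_rot: [[-0.25, 0.968, 0.001], [0.968, 0.25, 0.0], [0.0, 0.001, -1.0]]
wrist_force: [2.8, 4.7, 1.6]
grip_width: -0.0
grasp_force: 2.0
```

```bash
python3 - <<'E'
from h import *
rows([]); cv2.imwrite("pics/s6.png",cv2.resize(r.grab_frame("scene")[195:335,230:420],None,fx=4,fy=4))
E
```

```text
t 13.225 tcp [0.5971 0.0589 0.0799] board [ 0.0255 -0.0141] head -75.5 F [2.8 4.7 1.6]
```

View pics/s6.png

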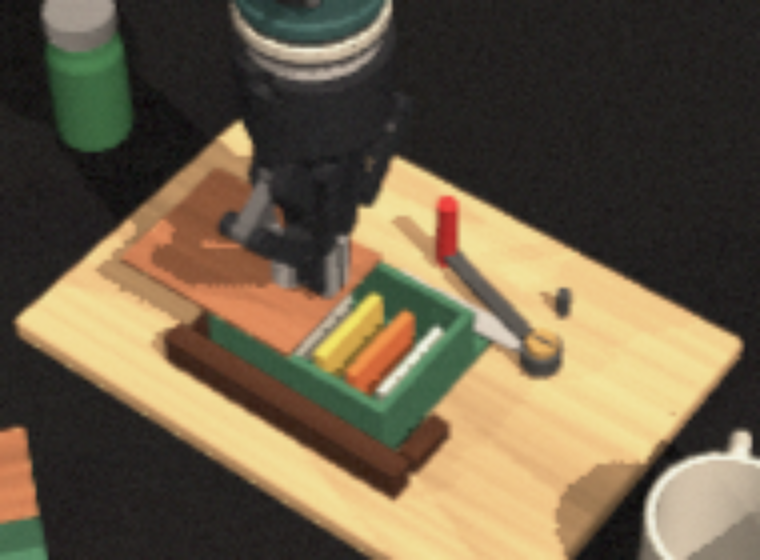

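The box hasn't moved, the clip is on and the lid is nearly open. I'll creep on until the stop shows in the force.

Call:
send_rows:
  delta_pos:
    - [-0.0008,0,0]
    - [-0.0016,0,0]
    - [-0.0016,0,0]
  roll: [0,0,0]
  gripper: [1,1,1]

```text
time_s: 13.65
tool_pos: [0.5972, 0.0575, 0.0799]
tool_rot: [[-0.25, 0.968, 0.0], [0.968, 0.25, 0.0], [0.0, 0.0, -1.0]]
wrist_force: [1.4, 5.7, 1.3]
grip_width: -0.001
grasp_force: 2.2
```

Call:
send_rows:
  delta_pos:
    - [-0.0007,0,0]
    - [-0.0007,0,0]
  roll: [0,0]
  gripper: [1,1]

```text
time_s: 13.9
tool_pos: [0.5972, 0.0574, 0.0799]
tool_rot: [[-0.25, 0.968, -0.0], [0.968, 0.25, 0.001], [0.001, -0.0, -1.0]]
wrist_force: [1.4, 4.7, 1.4]
grip_width: 0.002
grasp_force: 2.7
```

The lid is at its stop (the last step moved nothing). I'll back off, rise, and head for the gap between post and box wall.

Call:
send_rows:
  delta_pos:
    - [0.006,0,0]
    - [0.012,0,0]
    - [0.014,0,-0.03]
    - [0.014,0,-0.05]
  roll: [0,0,0,0]
  gripper: [1,1,1,1]

```text
time_s: 14.4
tool_pos: [0.5928, 0.069, 0.1302]
tool_rot: [[-0.249, 0.969, -0.002], [0.969, 0.249, -0.001], [-0.001, -0.002, -1.0]]
wrist_force: [-0.4, -0.1, -0.4]
grip_width: -0.002
grasp_force: 0.0
```

```bash
python3 - <<'E'
from h import *
(x,y),h=post(.91,-.023); print(w2b([x,y]))
rows([(x,y,.13,h),(x,y,.06,h)])
E
```

```text
[-0.03494837 -0.00269467]
t 14.4 tcp [0.5928 0.069  0.1302] board [ 0.0239 -0.0032] head -75.6 F [-0.4 -0.1 -0.4]
[0.0003, -0.0588, 0.0004] -71.4
[0.0004, -0.0587, 0.0704] -71.4
```

Call:
send_rows:
  delta_pos:
    - [0,-0.015,0]
    - [0,-0.03,0]
    - [0,-0.045,0]
    - [0,-0.059,0]
    - [0,-0.059,0]
  roll: [-10.5,-21,-31.5,-42,-52.5]
  gripper: [1,1,1,1,1]

```text
time_s: 15.02
tool_pos: [0.5338, 0.0535, 0.1294]
tool_rot: [[-0.922, 0.387, -0.004], [0.387, 0.922, -0.002], [0.003, -0.003, -1.0]]
wrist_force: [1.2, -0.8, -0.4]
grip_width: -0.002
grasp_force: 0.0
```

```bash
python3 - <<'E'
from h import *
(x,y),h=post(.91,-.023)
rows([(x,y,.13,h),(x,y,.06,h)])
E
```

```text
t 15.025 tcp [0.5338 0.0535 0.1294] board [-0.0371 -0.0034] head -22.8 F [ 1.2 -0.8 -0.4]
[-0.0013, 0.0018, -0.0006] -18.6
[-0.0015, 0.0021, 0.0694] -18.6
```

Call:
send_rows:
  delta_pos:
    - [-0.0015,0.002,0]
    - [-0.0015,0.002,0]
    - [-0.0015,0.002,0.035]
    - [-0.0015,0.002,0.055]
    - [-0.0015,0.002,0.07]
  roll: [-9.5,-18.6,-18.6,-18.6,-18.6]
  gripper: [1,1,1,1,1]

```text
time_s: 15.65
tool_pos: [0.5376, 0.0554, 0.0587]
tool_rot: [[-0.997, 0.078, -0.002], [0.078, 0.997, -0.001], [0.002, -0.002, -1.0]]
wrist_force: [0.3, -0.5, 0.1]
grip_width: -0.001
grasp_force: 0.0
```

```bash
python3 - <<'E'
from h import *
rows([(*post(q,-.017)[0],.06,post(q,-.017)[1]) for q in (.9,.85,.8,.75,.7)])
E
```

```text
t 15.65 tcp [0.5376 0.0554 0.0587] board [-0.0329 -0.0025] head -4.5 F [ 0.3 -0.5  0.1]
[0.0087, -0.001, -0.0012] 0.3
[0.013, -0.0017, -0.0012] 3.1
[0.0173, -0.0022, -0.0012] 6.0
[0.0216, -0.0025, -0.0012] 8.9
[0.0259, -0.0026, -0.0012] 11.7
```

Call:
send_rows:
  delta_pos:
    - [0.0045,-0.0005,0]
    - [0.0087,-0.001,0]
    - [0.013,-0.0017,0]
    - [0.0173,-0.0022,0]
    - [0.0216,-0.0025,0]
  roll: [0,0,3,6,9]
  gripper: [1,1,1,1,1]

```text
time_s: 16.27
tool_pos: [0.5182, 0.0553, 0.0607]
tool_rot: [[-0.972, 0.237, 0.003], [0.237, 0.972, -0.0], [-0.003, 0.001, -1.0]]
wrist_force: [3.3, -0.8, -0.5]
grip_width: -0.003
grasp_force: 1.8
```

```bash
python3 - <<'E'
from h import *
rows([(*post(q,-.017)[0],.06,post(q,-.017)[1]) for q in (.7,.64,.58,.52,.46)])
E
```

```text
t 16.275 tcp [0.5182 0.0553 0.0607] board [-0.0518  0.0023] head -13.7 F [ 3.3 -0.8 -0.5]
[0.0062, -0.002, 0.0007] 2.5
[0.0114, -0.0027, 0.0007] 6.0
[0.0166, -0.003, 0.0007] 9.4
[0.0218, -0.003, 0.0007] 12.9
[0.0269, -0.0027, 0.0006] 16.3
```

Call:
send_rows:
  delta_pos:
    - [0.006,-0.0015,0]
    - [0.011,-0.0025,0]
    - [0.0165,-0.003,0]
    - [0.022,-0.003,0]
    - [0.027,-0.0027,0]
  roll: [3,6,9.5,13,16.5]
  gripper: [1,1,1,1,1]

```text
time_s: 16.9
tool_pos: [0.4879, 0.0597, 0.0597]
tool_rot: [[-0.865, 0.502, -0.004], [0.502, 0.865, 0.0], [0.003, -0.002, -1.0]]
wrist_force: [0.2, -0.1, 0.4]
grip_width: 0.002
grasp_force: 0.4
```

```bash
python3 - <<'E'
from h import *
rows([(*post(q,-.017)[0],.06,post(q,-.017)[1]) for q in (.42,.36,.3,.24,.18)])
cv2.imwrite("pics/s7.png",cv2.resize(r.grab_frame("scene")[195:335,230:420],None,fx=4,fy=4))
E
```

```text
t 16.9 tcp [0.4879 0.0597 0.0597] board [-0.08    0.0141] head -30.1 F [ 0.2 -0.1  0.4]
[0.0001, 0.0005, -0.0003] 2.1
[0.0053, -0.0001, -0.0003] 5.6
[0.0104, -0.0005, -0.0003] 9.0
[0.0156, -0.0005, -0.0003] 12.5
[0.0208, -0.0003, -0.0003] 15.9
```

View pics/s7.png

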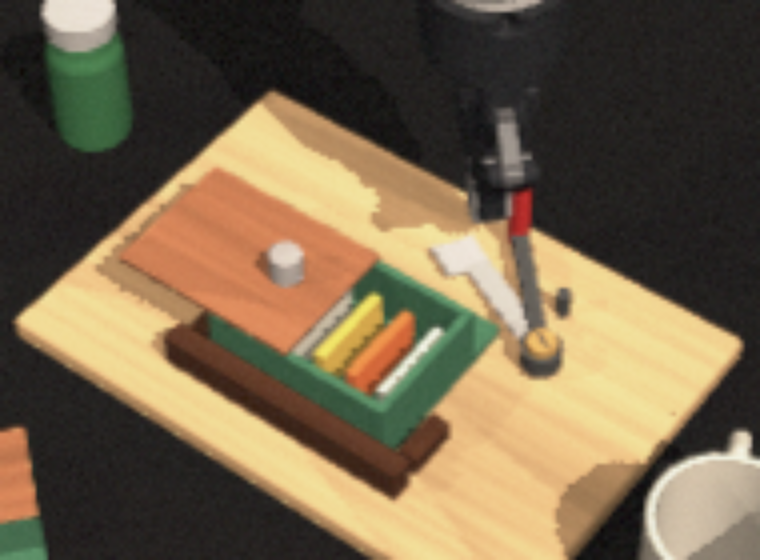

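The box is still home, the lid is fully open, and the clip is off at about 0.4 rad. I'll keep swinging it back.

Call:
send_rows:
  delta_pos:
    - [0.004,0,0]
    - [0.009,-0.0005,0]
    - [0.014,-0.0005,0]
    - [0.019,-0.0003,0]
    - [0.023,0,0]
  roll: [4,8,11.5,15,17.5]
  gripper: [1,1,1,1,1]

```text
time_s: 17.58
tool_pos: [0.4682, 0.0706, 0.0597]
tool_rot: [[-0.675, 0.738, -0.004], [0.738, 0.675, -0.0], [0.002, -0.003, -1.0]]
wrist_force: [0.3, -0.5, -1.2]
grip_width: -0.001
grasp_force: 0.4
```

```bash
python3 - <<'E'
from h import *
rows([(*post(q,-.017)[0],.06,post(q,-.017)[1]) for q in (.15,.1,.05,.02,0)])
E
```

```text
t 17.575 tcp [0.4682 0.0706 0.0597] board [-0.0963  0.0296] head -47.6 F [ 0.3 -0.5 -1.2]
[0.0009, 0.0001, -0.0003] 0.2
[0.0052, -0.0006, -0.0003] 3.1
[0.0095, -0.0011, -0.0003] 5.9
[0.0121, -0.0013, -0.0003] 7.6
[0.0138, -0.0014, -0.0003] 8.8
```

Call:
send_rows:
  delta_pos:
    - [0.0025,-0.0003,0]
    - [0.005,-0.0006,0]
    - [0.0075,-0.001,0]
    - [0.01,-0.0011,0]
    - [0.012,-0.0013,0]
  roll: [1.5,3,4.5,6,7.5]
  gripper: [1,1,1,1,1]

```text
time_s: 18.2
tool_pos: [0.461, 0.0789, 0.06]
tool_rot: [[-0.573, 0.82, -0.0], [0.82, 0.573, -0.0], [0.0, -0.0, -1.0]]
wrist_force: [-0.4, -0.8, 1.0]
grip_width: 0.0
grasp_force: 0.4
```

Call:
send_rows:
  delta_pos:
    - [0.001,0,0]
    - [0.002,0,0]
    - [0.002,0,0]
  roll: [0,0,0]
  gripper: [1,1,1]

```text
time_s: 18.58
tool_pos: [0.4603, 0.0801, 0.0601]
tool_rot: [[-0.574, 0.819, 0.001], [0.819, 0.574, -0.0], [-0.001, 0.0, -1.0]]
wrist_force: [-0.2, -2.1, -1.0]
grip_width: -0.001
grasp_force: 1.0
```

```bash
python3 - <<'E'
from h import *
rows([(*post(q,-.017)[0],.06,post(q,-.017)[1]) for q in (.05,0)])
E
```

```text
t 18.575 tcp [0.4603 0.0801 0.0601] board [-0.1016  0.0408] head -55.0 F [-0.2 -2.1 -1. ]
[-0.003, -0.0013, 0.0001] -1.5
[0.0012, -0.0022, 0.0001] 1.4
```

Call:
send_rows:
  delta_pos:
    - [0.001,0,0]
    - [0.0015,0,0]
  roll: [0,0]
  gripper: [1,1]

```text
time_s: 18.82
tool_pos: [0.4603, 0.0803, 0.0601]
tool_rot: [[-0.573, 0.82, 0.002], [0.82, 0.573, -0.001], [-0.003, 0.001, -1.0]]
wrist_force: [2.2, -6.1, -0.8]
grip_width: -0.0
grasp_force: 3.0
```

At the stop. Now I'll back off towards the box side and rise clear.

Call:
send_rows:
  delta_pos:
    - [-0.006,0,0]
    - [-0.012,0,0]
    - [-0.012,0,-0.04]
    - [-0.012,0,-0.09]
    - [-0.012,0,-0.14]
  roll: [0,0,0,0,0]
  gripper: [1,1,1,1,1]

```text
time_s: 19.45
tool_pos: [0.4658, 0.0721, 0.2013]
tool_rot: [[-0.575, 0.818, -0.001], [0.818, 0.575, 0.0], [0.001, -0.001, -1.0]]
wrist_force: [1.2, 0.6, 0.8]
grip_width: 0.002
grasp_force: 0.0
```

```bash
python3 - <<'E'
from h import *
rows([])
cv2.imwrite("pics/s8.png",cv2.resize(r.grab_frame("scene")[195:335,230:420],None,fx=4,fy=4))
E
```

```text
t 19.45 tcp [0.4658 0.0721 0.2013] board [-0.0983  0.0316] head -54.9 F [1.2 0.6 0.8]
```

View pics/s8.png

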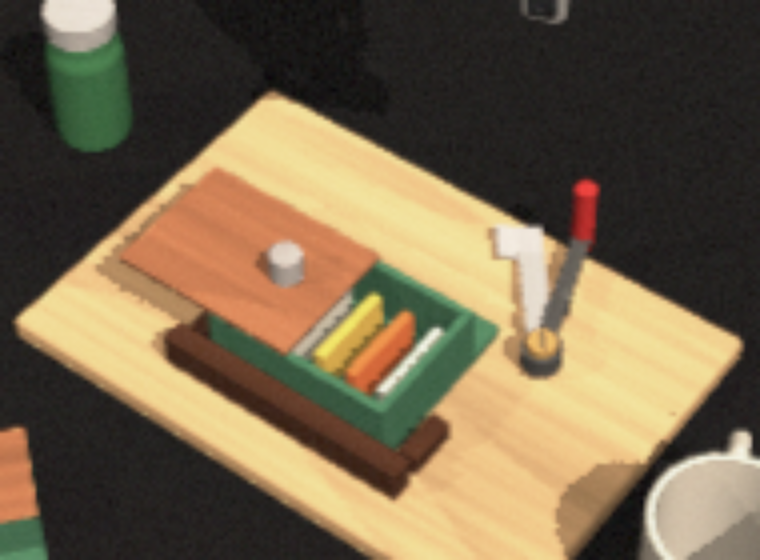

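The clip is parked with its arm over the stop peg, the lid is open, the box is home and the arm is clear. I'll hand it in.

```bash
python3 -c "
from plant import r
print(r.sign_off())"
```

```text
the job is handed in; nothing more can be done
None
```

I handed the job in at about 19.5 s, with no verdict returned: I pressed the clip home with about 11–12 N, slid the lid open to its stop with the clip on, and swung the clip back to its stop. The last picture shows the box against the fence.

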